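Uncap and grease the spindle bearing

ROBOT

A 6-joint arm with a two-finger parallel gripper is mounted at the origin on the work surface. World frame = base frame: x ahead of the robot, y to its left, z up, the work surface at z = 0. Lengths are in m, angles in rad, forces in N, time in s.
With the tool pointing down it reaches from about 0.375 to 0.975 m from the base axis. Payload 3.8 kg.
Tool frame: the origin (TCP) lies at the very end of the fingers, on their centre line; the grasp point (between the pads) lies 19 mm behind it; z points along the fingers, y is the direction in which the jaws open and shut (so a half turn about z gives the same grasp; the last joint's range is limited). The gripper opens to 85 mm and grips with 20 to 120 N. Pads are 22 mm wide; open, the fingers measure 114 mm over their backs; the gripper's body (76 mm by 85 mm) begins 54 mm behind the grasp point. The pads swing forward as they close: fully open they stand 13 mm farther back than shut.
Start: joints at [-1.342, 0.264, 1.604, -0, 1.274, -0.037], TCP at [0.177, -0.651, 0.231] pointing down, gripper open.
Joint ranges: [-2.63, 2.63], [-0.94, 2.18], [0.31, 2.57], [-1.31, 4.45], [0, 2.66], [-2.55, 2.55]. Speed limits (rad/s): [2.57, 2.57, 3.14, 3.14, 3.14, 3.14].

INTERFACE

Orientations are given as a rotation vector (axis times angle).
In Python, from workcell import bot, viewer, finish_job gives the robot as it stands.
- The arm moves only by the tool servo_tool, never from a script. Its argument "plan" is a list that holds one entry, the list of rows, each a list of 6 numbers: the shift along the tool's x, y, z in cm, then the turn, a rotation vector about the tool's x, y, z in degrees. A call has 1 to 20 rows; each row is the pose to reach, as a shift and turn from the pose measured when the call began, along the tool's axes at that moment; what a row does not reach only later rows make up. A row lasts 1/12 s, in which the tool goes at most 41.7 mm and 7.16 degrees, less where a joint would pass 70% of its speed; a pose out of reach is approached as far as the arm can. A call with a gripper value outside its range is refused whole. "claw" is the finger opening in cm, from 0 to 8.54, set as the call begins (left out, the last holds). The fingers move at their own pace and stop on an object; "grip_force" is the grip in N (left out, the last holds). Time passes only in rows, so rows that repeat a pose let the fingers close. It gives the time, the measured TCP pose, the force and the opening at its end, in the units of the state.
- bot.read_state(): the state, without advancing time (a new reading comes with each control period).
- viewer.read_camera(name): name is "side" or "top" or "wrist"; returns a dict with "color" (384x512x3 uint8, red, green, blue), "fx", "fy", "cx", "cy" (pixels), "k1" (the pictures are not rectified: a ray, as slopes to the right and down, at radius r is drawn at 1 + k1 r^2 times it, then the intrinsics apply), "eye" and "rotation" of the camera in the world; the wrist camera has in their place "T_tool_cam" (4x4, takes a point from camera to tool coordinates, whose origin is the TCP and whose axes are the flange's). Camera axes: x right, y down, z forward; pixel columns grow to the right and rows downward; lengths in m; the calibration is good to about 2 mm. A picture is of the moment at which its call begins: read the wrist's pose just before it. There is no depth.
- finish_job(): hands the job in, once; it reports no verdict.
The state is a dict: "time": time; "q": joint angles; "joint_vel": joint speeds; "joint_torque": joint torques, N m; "tool_pos": TCP position; "tcp_rot": TCP orientation; "wrist_force": force on the tool from outside, world axes, zero at the start; "torque": the same for the moment, N m; "width": opening from 0.0 (shut) to 1.0 (fully open).
Only numpy, scipy, OpenCV 4.12 (cv2) and the standard library are available. Lean on these libraries where they do the work, as an engineer would, in place of code of your own. Each camera call takes 0.05 s, during which the arm holds its last target.

TASK

Pull the red dust cap off the grease nipple of the green spindle bearing and drop it into the yellow tin. Then take the small push-type grease gun out of its wooden stand, press its coupler squarely onto the tilted nipple until it snaps home, and push on so that the gun's spring is clearly compressed, about half of its stroke. Finish like that: still gripping the gun and holding it pushed in against its spring; leave the other things on the bench alone.

Things in the scene. Friction and masses are not known exactly. Their poses are not given: they have to be found in the camera images.
- bearing: Green spindle bearing on a plywood board 170 x 130 x 20 mm, fixed. Origin: centre of the board's underside, on the bench; x away from the robot at yaw 0 (yaw varies), z up. Housing 50 mm wide (y), its round top 108 mm above the bench; steel shaft along y from -60 to +90 mm at height 70 mm; aluminium pulley 68 mm in diameter at y = +45 to +69 mm, its top at 104 mm.
- nipple: Fixed brass nipple, leaning 25 degrees from vertical to the bearing's -x. Origin: on its axis, on top of its round collar (28 mm in diameter), 20 mm to -x of the bearing's origin, 113 mm above the bench; z along its axis outward (up, leaning), y level and parallel to the shaft. Above the collar: neck 9 mm in diameter, ball head 16 mm in diameter with centre at z = 22 mm, top at 30 mm.
- nipple_head (a point): Centre of the nipple's ball head, 22 mm along the nipple's z from its collar face; axes as the nipple's.
- cap: Red plastic dust cap, a loose upside-down cup 25 mm in outer diameter, 36 mm long, 19 mm bore, 32 mm deep, 20 g, that covers the nipple with its rim standing on the collar. Origin: centre of its open rim; z along its axis towards the closed end. It comes off straight along the nipple's axis (30 mm and more) without force.
- cap_mid (a point): Middle of the cap, 18 mm above its rim on its axis.
- tin: Round yellow open tin, 104 mm in diameter at the rim, 55 mm high, wall 3 mm, fixed to the bench. Origin: centre of its underside. It stands to the robot's left or right, the gun's stand on the other side.
- tin_in (a point): Centre of the tin's inner floor, about 5 mm above the bench.
- stand: Wooden stand 88 x 88 mm, 65 mm high, with a square well 44 x 44 mm from above, fixed to the bench. Origin: centre of its underside.
- gun: Push-type grease gun, about 0.37 kg, loose in the stand, coupler down in the well: lift straight up 75 mm or more. Origin: centre of the underside of its black flange (56 mm in diameter, 8 mm thick), resting on the stand's top; z up through the handle, x and y square to its flats. Blue handle 26 x 26 mm, z = 8 to 70 mm: grip it across two flats just above the flange. Coupler on a sprung rod below.
- gun_mouth (a point): Centre of the coupler's open lower end, on the gun's axis, 55 mm below the gun's origin when the spring is out; z as the gun's. The mouth is a funnel 34 mm in outer, 29 mm in inner diameter, narrowing within 8 mm to a bore of 20 mm. Four sprung jaws 11 mm above the mouth pass over the ball head (about 4 N) and snap in behind it.
- gun_seat (a point): Point on the gun's axis 17.5 mm above the mouth: the ball head's centre lies here when the coupler is home. The mouth is then 4.5 mm from the nipple's collar.
- plunger (a joint): How far the coupler with its rod is pushed up into the gun: 0 is out, 14 mm (0.014 m) is the stop. Its spring gives 9 N from the start, rising to 16 N at the stop, so the jaws snap before it begins to give.
- glue: White glue bottle with a red cap, 60 mm in diameter, 170 mm tall; origin at its foot. Leave it alone.
- screws: Amber jar with a steel lid, 70 mm in diameter, 85 mm tall; origin at its foot. Leave it alone.
- plane: Steel block plane 160 x 50 mm, about 50 mm tall; origin at its underside. Leave it alone.
- mallet: Wooden mallet lying flat, head 110 mm wide, 60 mm high, overall 255 mm long; origin under it between head and handle. Leave it alone.
- chisel: Chisel with an amber handle lying flat, 230 mm long, 26 mm thick; origin near its middle. Leave it alone.
- square: Try square lying flat, wooden stock 110 mm, steel blade 150 mm, 16 mm thick; origin under the stock. Leave it alone.

How it is judged:
By the outcome, as a careful person would: the job done as asked, in the order asked, and still so for the second after the job is handed in, while the arm keeps its last pose, push and grip.
It also fails if it takes over 59 s, if anything falls off the work surface, if the arm or the gripper's body presses on something with over 40 N, if the wrist force passes 120 N, or if a joint passes its speed limit or range.

## Working session

There is one attempt and no reset: what is moved stays moved. The work goes in short steps, Python scripts to look and compute and a tool call to move; the robot and the scene stay as the last step left them, time stands still between calls to the robot, and variables do not carry over. Pictures are saved under pics/ and viewed, and the job is handed in when it is done.

Besides the shell and the picture viewer there is one more tool, called after ">>>" by a JSON object that holds its "method" and its "body". servo_tool: Moves the arm, as the interface text tells. Its arguments: {"type":"object","properties":{"plan":{"type":"array"},"claw":{"type":"number"},"grip_force":{"type":"number"}},"required":["plan"]}

```bash
ls; mkdir -p pics
python3 - <<'E'
from workcell import bot, viewer
import cv2
s=bot.read_state(); print(s)
for n in ["side","top","wrist"]:
    d=viewer.read_camera(n); cv2.imwrite(f"pics/a_{n}.png",d["color"][:,:,::-1])
    print(n,{k:v for k,v in d.items() if k!="color"})
E
```

```text
pics
{'time': 0.0, 'q': array([-1.34190898e+00,  2.64757986e-01,  1.60538880e+00,  1.31471029e-05,
        1.27370079e+00, -3.69348065e-02]), 'joint_vel': array([-7.33303822e-04,  3.71177930e-04, -2.03616421e-05, -6.08851278e-04,
        1.90544799e-03,  1.37836212e-03]), 'joint_torque': array([ 2.95038599e-04, -5.15110230e+01, -3.67317367e+01,  4.26788768e-05,
        1.29452208e-02,  1.69667152e-05]), 'tool_pos': array([ 0.17713631, -0.65057739,  0.22995078]), 'tcp_rot': array([-3.11165965e+00, -4.16020558e-01,  3.19551892e-04]), 'wrist_force': array([0.33402797, 0.9720267 , 0.62330921]), 'torque': array([-0.02008529, -0.01316863, -0.0057957 ]), 'width': 0.9984344284507507}
side {'fx': 457.03308155769406, 'fy': 457.03308155769406, 'cx': 264.392438174375, 'cy': 183.461431792452, 'k1': -0.18877854472307465, 'eye': array([0.36950458, 0.87107341, 0.95606214]), 'rotation': array([-0.35436236,  2.78164936, -1.19601172])}
top {'fx': 456.7440852428894, 'fy': 456.7440852428894, 'cx': 257.238124943906, 'cy': 197.96353107898375, 'k1': -0.06990223632982107, 'eye': array([ 0.3187555 , -0.01277773,  1.43911857]), 'rotation': array([-2.07797528,  2.15971555, -0.22041287])}
wrist {'fx': 300.4676985279495, 'fy': 300.4676985279495, 'cx': 250.59689494595355, 'cy': 195.49313552467157, 'k1': 0.025522683018433686, 'T_tool_cam': array([[-3.70890936e-04, -9.64149089e-01, -2.65360880e-01,
         6.67598740e-02],
       [ 9.99999864e-01, -2.60659009e-04, -4.50619323e-04,
         7.19614029e-04],
       [ 3.65295506e-04, -2.65361011e-01,  9.64149055e-01,
        -1.41121251e-01],
       [ 0.00000000e+00,  0.00000000e+00,  0.00000000e+00,
         1.00000000e+00]])}
```

View pics/a_side.png

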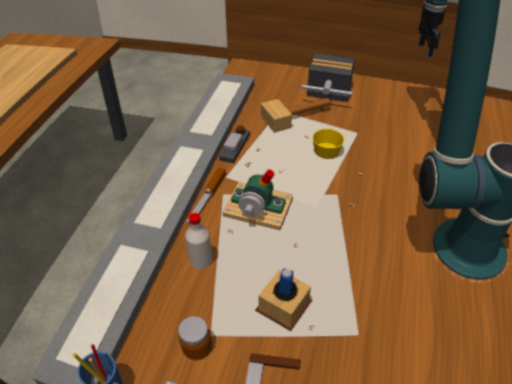

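View pics/a_top.png

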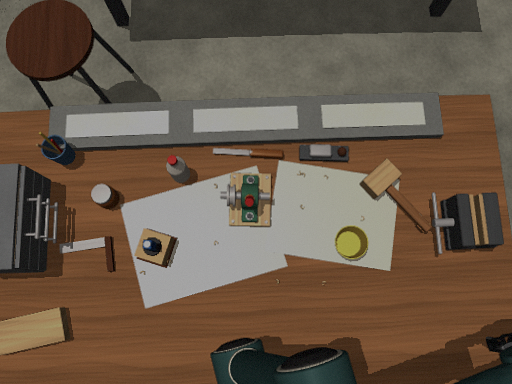

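View pics/a_wrist.png

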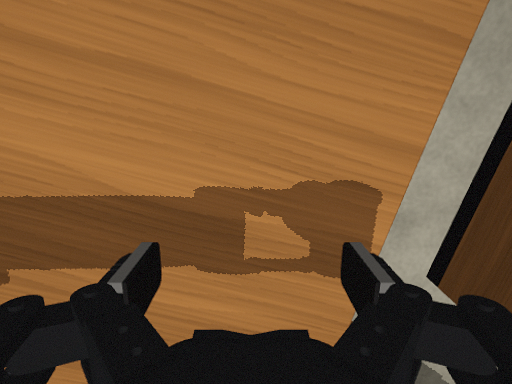

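The side view shows the bearing at about (257,200), red cap (267,177), tin (328,143) and gun in its stand (286,285). The top view shows cap (250,201), tin (351,242) and gun (152,245). The wrist sees only bench.

```bash
cat > h.py <<'E'
import numpy as np, cv2
from scipy.spatial.transform import Rotation as R
from workcell import bot, viewer
def pose(s): 
    T=np.eye(4);T[:3,:3]=R.from_rotvec(s["tcp_rot"]).as_matrix();T[:3,3]=s["tool_pos"];return T
class Cam:
    def __init__(s,d,Tt=None):
        s.img=d["color"];s.K=np.array([[d["fx"],0,d["cx"]],[0,d["fy"],d["cy"]],[0,0,1]]);s.D=np.array([d["k1"],0,0,0.])
        if Tt is None: s.Rm=R.from_rotvec(d["rotation"]).as_matrix();s.e=np.array(d["eye"])
        else:
            T=Tt@d["T_tool_cam"];s.Rm=T[:3,:3];s.e=T[:3,3]
    def ray(s,uv):
        p=cv2.undistortPointsIter(np.array([[uv]],float),s.K,s.D,None,None,(3,50,1e-10))[0,0]
        v=s.Rm@np.array([p[0],p[1],1]);return v/np.linalg.norm(v)
    def plane(s,uv,z):
        v=s.ray(uv);return s.e+v*(z-s.e[2])/v[2]
    def proj(s,P):
        P=np.atleast_2d(P);rv=cv2.Rodrigues(s.Rm.T)[0]
        return cv2.projectPoints(P.astype(float),rv,-s.Rm.T@s.e,s.K,s.D)[0][:,0]
def grab(n):
    st=bot.read_state();d=viewer.read_camera(n);return Cam(d,pose(st) if n=="wrist" else None)
def tri(obs):
    A=np.zeros((3,3));b=np.zeros(3);L=[]
    for c,uv in obs:
        v=c.ray(uv);M=np.eye(3)-np.outer(v,v);A+=M;b+=M@c.e;L.append((c,v))
    X=np.linalg.solve(A,b);return X,[np.linalg.norm(np.cross(X-c.e,v))*1e3 for c,v in L]
def blobs(img,lo,hi,amin=20):
    h=cv2.cvtColor(img,cv2.COLOR_RGB2HSV);m=cv2.inRange(h,np.array(lo),np.array(hi))
    n,l,st,c=cv2.connectedComponentsWithStats(m)
    return m,[(tuple(np.round(c[i],1)),st[i].tolist()) for i in range(1,n) if st[i,4]>=amin]
def save(name,img,box=None,f=1):
    if box: img=img[box[1]:box[3],box[0]:box[2]]
    cv2.imwrite(name,cv2.resize(img,None,fx=f,fy=f,interpolation=cv2.INTER_CUBIC)[:,:,::-1])
E
python3 - <<'E'
from h import *
S=grab("side");T=grab("top")
for n,c in (("side",S),("top",T)):
    print(n,c.proj(bot.read_state()["tool_pos"]))
    for nm,lo,hi in (("red",(0,190,110),(6,255,255)),("yel",(25,150,80),(33,255,255)),("blue",(100,120,30),(125,255,255))):
        print(nm,blobs(c.img,lo,hi,12)[1])
save("pics/b1.png",S.img,(205,155,305,235),7)
save("pics/b2.png",T.img,(210,160,290,235),8)
save("pics/b3.png",S.img,(240,255,330,335),7)
save("pics/b4.png",T.img,(120,210,200,280),8)
np.savez("cams.npz",S=S.img,T=T.img)
E
```

```text
side [[423.87197881  54.12145184]]
red [((np.float64(267.2), np.float64(175.1)), [262, 170, 12, 13, 70]), ((np.float64(194.0), np.float64(217.2)), [189, 213, 11, 9, 80])]
yel [((np.float64(326.8), np.float64(145.2)), [318, 142, 18, 7, 68])]
blue [((np.float64(285.2), np.float64(285.0)), [278, 275, 15, 20, 219]), ((np.float64(109.6), np.float64(368.1)), [99, 353, 23, 31, 338]), ((np.float64(84.1), np.float64(375.6)), [79, 366, 12, 18, 142])]
top [[501.34210407 333.56831666]]
red [((np.float64(171.5), np.float64(157.0)), [167, 155, 9, 5, 13]), ((np.float64(248.6), np.float64(201.7)), [245, 198, 8, 8, 45])]
yel [((np.float64(349.2), np.float64(244.0)), [336, 231, 25, 27, 115])]
blue [((np.float64(59.3), np.float64(139.8)), [54, 136, 12, 8, 34]), ((np.float64(47.5), np.float64(144.4)), [43, 141, 11, 8, 28]), ((np.float64(68.1), np.float64(150.0)), [66, 144, 8, 12, 23]), ((np.float64(57.2), np.float64(158.5)), [46, 155, 21, 9, 49]), ((np.float64(149.7), np.float64(245.7)), [143, 240, 12, 10, 42])]
```

View pics/b1.png

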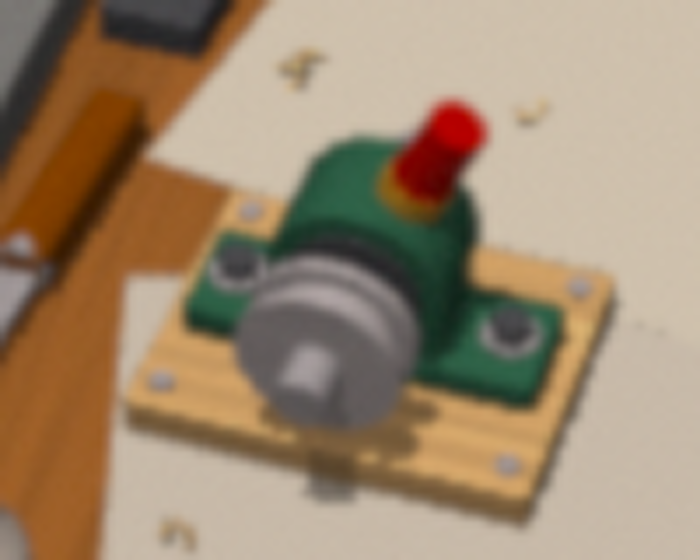

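View pics/b2.png

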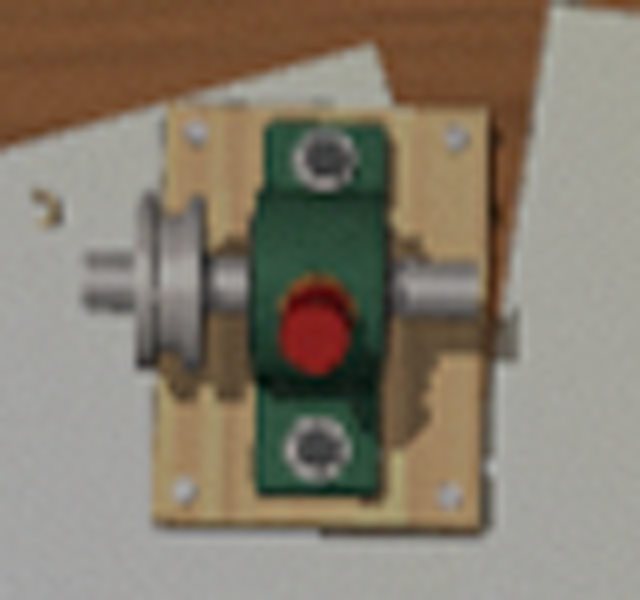

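View pics/b4.png

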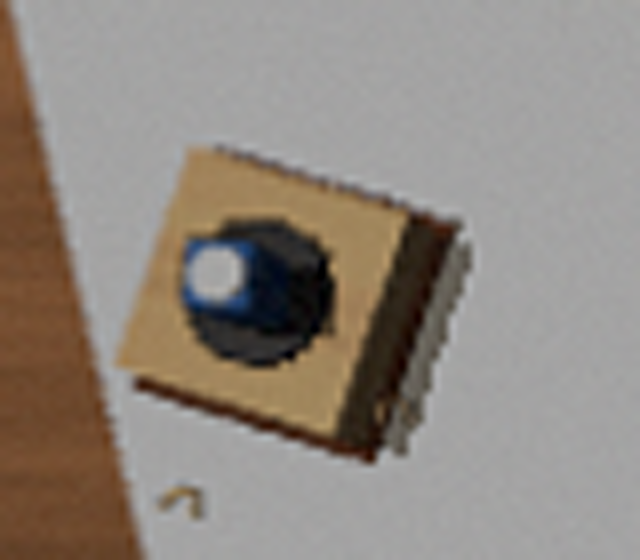

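View pics/b3.png

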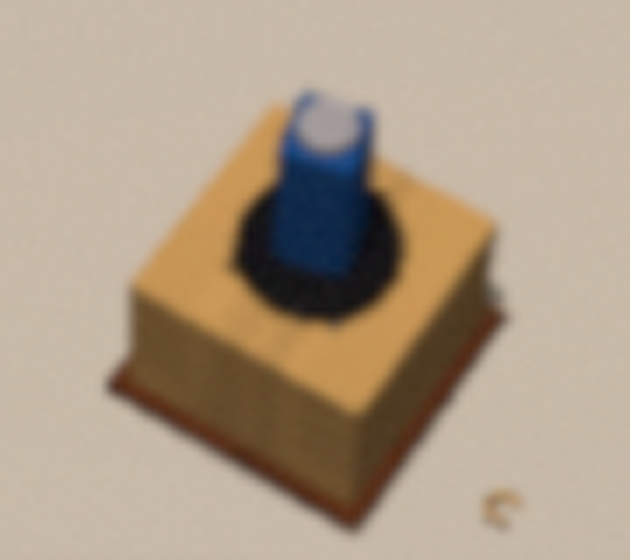

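Side crop: cap's closed end at (270,173), and the gun's white knob at (287,272.5). Top crop: cap end at (249,201), gun knob (146.5,243.5), and board corners and screws are clear. The nipple leans towards the robot, and the pulley is to the robot's left.

Run:
```python
from h import *
S=grab("side");T=grab("top")
f8=lambda x,y,o:((x+.5)/8-.5+o[0],(y+.5)/8-.5+o[1]); f7=lambda x,y,o:((x+.5)/7-.5+o[0],(y+.5)/7-.5+o[1])
t=lambda x,y:f8(x,y,(210,160)); s=lambda x,y:f7(x,y,(205,155)); tg=lambda x,y:f8(x,y,(120,210)); sg=lambda x,y:f7(x,y,(240,255))
np.set_printoptions(precision=4,suppress=True)
print("captop",tri([(T,t(315,333)),(S,s(459,131))]))
print("guntop",tri([(T,tg(216,271)),(S,sg(330,126))]))
sc=[((195,130),(250,211)),((455,138),None),((183,490),(163,381)),((450,495),(508,465))]
pt=[T.plane(t(*a),.021) for a in [(195,130),(455,138),(450,495),(183,490)]]
ps=[S.plane(s(*a),.021) for a in [(162,381),(250,211),(580,287),(508,465)]]
print("screws top",pt,np.mean(pt,0)); print("screws side",ps,np.mean(ps,0))
for P in(pt,ps):
  for i in range(4): d=P[(i+1)%4]-P[i]; print(np.linalg.norm(d)*1e3,np.degrees(np.arctan2(d[1],d[0])))
c=[T.plane(t(*a),.02) for a in [(168,103),(490,103),(485,528),(152,525)]];print("board",c,np.mean(c,0))
# stand top corners
c=[T.plane(tg(*a),.065) for a in [(192,148),(410,210),(338,432),(117,367)]];print("stand",c,np.mean(c,0))
for i in range(4): d=c[(i+1)%4]-c[i]; print(np.linalg.norm(d)*1e3,np.degrees(np.arctan2(d[1],d[0])))
c=[S.plane(sg(*a),.065) for a in [(280,104),(497,222),(358,412),(133,287)]];print("standS",c,np.mean(c,0))
for i in range(4): d=c[(i+1)%4]-c[i]; print(np.linalg.norm(d)*1e3,np.degrees(np.arctan2(d[1],d[0])))
save("pics/c1.png",T.img,(325,220,380,270),10); save("pics/c2.png",S.img,(305,120,350,165),10)
```

```text
captop (array([ 0.5728, -0.0028,  0.1419]), [np.float64(0.4075212707649268), np.float64(0.40752127076488437)])
guntop (array([0.462 , 0.2945, 0.1373]), [np.float64(0.14199892917800402), np.float64(0.14199892917798249)])
screws top [array([0.6814, 0.0432, 0.021 ]), array([ 0.6742, -0.0606,  0.021 ]), array([ 0.5302, -0.0525,  0.021 ]), array([0.5362, 0.0521, 0.021 ])] [ 0.6055 -0.0045  0.021 ]
screws side [array([0.682 , 0.0427, 0.021 ]), array([ 0.676 , -0.0611,  0.021 ]), array([ 0.5312, -0.0522,  0.021 ]), array([0.5374, 0.0513, 0.021 ])] [ 0.6067 -0.0048  0.021 ]
104.04911141885825 -94.00435272055512
144.19305234505785 176.76315992822325
104.7095192937748 86.72257026731775
145.5141758242684 -3.500540061005659
103.93949725977231 -93.33695586695994
145.12282916413758 176.46784283257486
103.63142368644638 86.53227460743425
144.8855825470915 -3.4105403625784074
board [array([0.6933, 0.0537, 0.02  ]), array([ 0.6883, -0.0753,  0.02  ]), array([ 0.5168, -0.0656,  0.02  ]), array([0.523 , 0.0646, 0.02  ])] [ 0.6053 -0.0056  0.02  ]
stand [array([0.5173, 0.321 , 0.065 ]), array([0.4906, 0.2379, 0.065 ]), array([0.408 , 0.2653, 0.065 ]), array([0.4352, 0.3488, 0.065 ])] [0.4628 0.2933 0.065 ]
87.34256351991915 -107.7843732268313
86.986336134981 161.63541749910567
87.87692283413658 72.00056481377429
86.66357327275941 -18.71964599827783
standS [array([0.4884, 0.2389, 0.065 ]), array([0.408 , 0.2679, 0.065 ]), array([0.4374, 0.3494, 0.065 ]), array([0.518 , 0.3221, 0.065 ])] [0.463  0.2946 0.065 ]
85.49544116441515 160.17186411042633
86.64135325747192 70.16998488942468
85.14576126229187 -18.723266679912122
88.28391364563907 -109.59276518930456
```

View pics/c1.png

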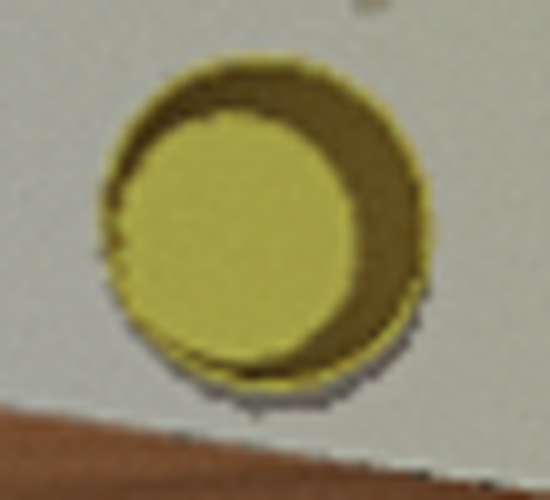

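View pics/c2.png

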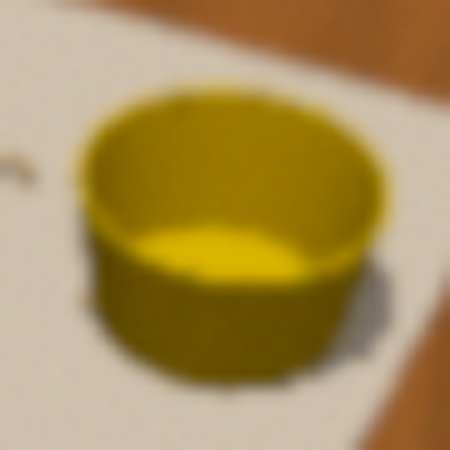

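```bash
cat >> h.py <<'E'
def delta(P,Rm,st=None):
    st=st or bot.read_state();T=pose(st)
    d=T[:3,:3].T@(np.asarray(P)-T[:3,3]);r=R.from_matrix(T[:3,:3].T@Rm).as_rotvec(degrees=True)
    print("shift cm",np.round(d*100,2),"turn deg",np.round(r,2),"rows>=",np.ceil(max(np.linalg.norm(d)/.0417,np.linalg.norm(r)/7.16)))
def tiltR(yaw_deg,tilt=25):
    t=np.radians(tilt);M=np.array([[np.cos(t),0,np.sin(t)],[0,-1,0],[np.sin(t),0,-np.cos(t)]])
    return R.from_euler("z",yaw_deg,degrees=True).as_matrix()@M
E
python3 - <<'E'
from h import *
S=Cam(viewer.read_camera("side"));T=Cam(viewer.read_camera("top"))
uT=(350.7,241.4);uS=(327.6,137.7)
print("tin",T.plane(uT,.055),S.plane(uS,.055),tri([(T,uT),(S,uS)]))
Rm=tiltR(-3.4);ax=-Rm[:,2];N=np.array([.606,-.0047,0])+R.from_euler("z",-3.4,degrees=True).apply([-.02,0,.113])
print("N",N,"axis",ax,"captop",N+.036*ax,"head",N+.022*ax)
print(T.proj(N+.036*ax),S.proj(N+.036*ax))
delta(N+.126*ax,Rm)
E
```

```text
tin [ 0.45360298 -0.30740759  0.055     ] [ 0.45558295 -0.30932149  0.055     ] (array([ 0.45443792, -0.30708744,  0.05660803]), [np.float64(0.9869246976710151), np.float64(0.9869246976711205)])
N [ 0.5860352  -0.00351387  0.113     ] axis [-0.42187438  0.02506396  0.90630779] captop [ 0.57084773 -0.00261157  0.14562708] head [ 0.57675397 -0.00296247  0.13293877]
[[248.88042061 201.74040228]] [[270.70657539 172.37722781]]
shift cm [ 51.41 -53.46   0.41] turn deg [-4.07 24.78 18.33] rows>= 18.0
```

>>> {"method": "servo_tool", "body": {"plan": [[[51.4,-53.5,0.4,-4.07,24.78,18.33],[51.4,-53.5,0.4,-4.07,24.78,18.33],[51.4,-53.5,0.4,-4.07,24.78,18.33],[51.4,-53.5,0.4,-4.07,24.78,18.33],[51.4,-53.5,0.4,-4.07,24.78,18.33],[51.4,-53.5,0.4,-4.07,24.78,18.33],[51.4,-53.5,0.4,-4.07,24.78,18.33],[51.4,-53.5,0.4,-4.07,24.78,18.33],[51.4,-53.5,0.4,-4.07,24.78,18.33],[51.4,-53.5,0.4,-4.07,24.78,18.33],[51.4,-53.5,0.4,-4.07,24.78,18.33],[51.4,-53.5,0.4,-4.07,24.78,18.33],[51.4,-53.5,0.4,-4.07,24.78,18.33],[51.4,-53.5,0.4,-4.07,24.78,18.33],[51.4,-53.5,0.4,-4.07,24.78,18.33],[51.4,-53.5,0.4,-4.07,24.78,18.33],[51.4,-53.5,0.4,-4.07,24.78,18.33],[51.4,-53.5,0.4,-4.07,24.78,18.33],[51.4,-53.5,0.4,-4.07,24.78,18.33],[51.4,-53.5,0.4,-4.07,24.78,18.33]]]}}

```text
time: 2.12
tool_pos: [0.5331, 0.0024, 0.2274]
tcp_rot: [3.055, -0.083, 0.677]
wrist_force: [0.2, -0.4, -0.4]
width: 1.002
```

```bash
cat > cap.py <<'E'
import sys
from h import *
np.set_printoptions(precision=4,suppress=True)
Rm=tiltR(-3.4);ax=-Rm[:,2];N=np.array([.606,-.0047,0])+R.from_euler("z",-3.4,degrees=True).apply([-.02,0,.113])
W=grab("wrist");print(bot.read_state()["time"],bot.read_state()["tool_pos"])
print("pred top",W.proj(N+.036*ax),"collar",W.proj(N),"red",blobs(W.img,(0,150,80),(6,255,255),60)[1])
save(sys.argv[1],W.img,None,1.5)
delta(N+.126*ax,Rm)
E
python3 cap.py pics/d1.png
```

```text
2.1667 [0.5325 0.0009 0.2271]
pred top [[253.3354 198.8104]] collar [[253.0738 187.958 ]] red [((np.float64(254.3), np.float64(194.5)), [240, 174, 31, 39, 844])]
shift cm [0.04 0.13 0.01] turn deg [-0.05  0.04  0.14] rows>= 1.0
```

View pics/d1.png

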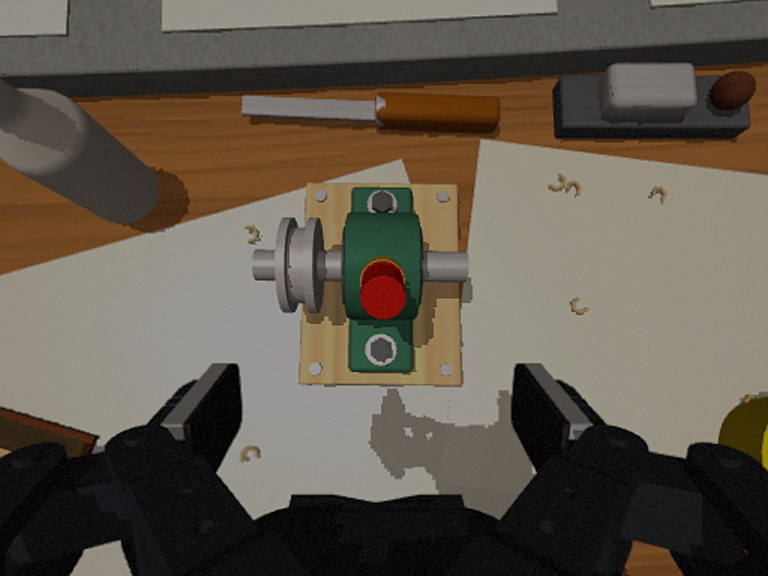

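The wrist view shows the cap's end at about (255,198) against a predicted (253,199). The pulley is at left, clear of the finger line. The arm was still settling, so I'll recheck.

```bash
python3 cap.py pics/d2.png
python3 - <<'E'
from h import *
im=cv2.imread("pics/d2.png");cv2.imwrite("pics/d3.png",cv2.resize(im[240:360,320:450],None,fx=5,fy=5,interpolation=cv2.INTER_NEAREST))
E
```

```text
2.2167 [ 0.5322 -0.0001  0.227 ]
pred top [[251.3808 198.1309]] collar [[251.3205 187.339 ]] red [((np.float64(252.4), np.float64(193.8)), [238, 174, 31, 38, 833])]
shift cm [0.07 0.02 0.01] turn deg [0.   0.05 0.04] rows>= 1.0
```

View pics/d3.png

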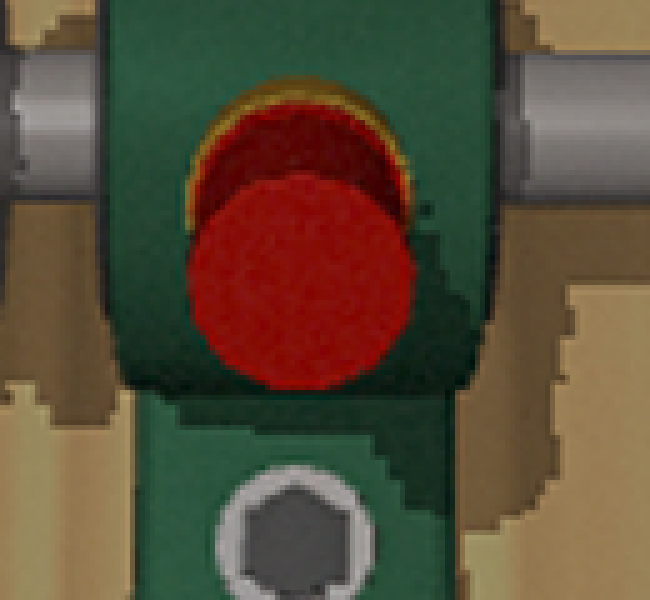

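>>> {"method": "servo_tool", "body": {"plan": [[[0.07,0.14,6.0,0,0,0],[0.07,0.14,6.0,0,0,0],[0.07,0.14,6.0,0,0,0],[0.07,0.14,6.0,0,0,0],[0.07,0.14,6.0,0,0,0]]], "claw": 5.5}}

```text
time: 2.63
tool_pos: [0.5581, -0.0044, 0.174]
tcp_rot: [3.053, -0.093, 0.677]
wrist_force: [0.0, -0.4, -0.1]
width: 0.645
```

```bash
sed -i 's/(\[-.02,0,.113\])/([-.02,-.0012,.113])/' cap.py; python3 cap.py pics/e1.png
```

```text
2.6833 [ 0.5586 -0.0041  0.1747]
pred top [[247.1674 226.274 ]] collar [[247.671  208.2577]] red [((np.float64(246.9), np.float64(218.2)), [228, 191, 40, 52, 1537])]
shift cm [-0.12 -0.1  -5.85] turn deg [ 0.04 -0.09 -0.06] rows>= 2.0
```

View pics/e1.png

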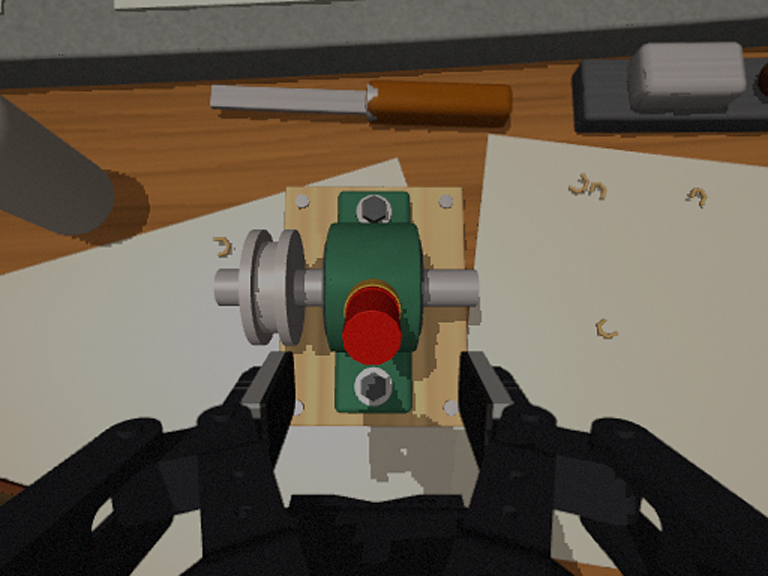

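Cap end at (248,224.5) against a predicted (247,226), which is agreement to about 1 mm. Descending and gripping.

>>> {"method": "servo_tool", "body": {"plan": [[[-0.04,-0.1,3.0,0,0,0],[-0.04,-0.1,4.6,0,0,0],[-0.04,-0.1,6.1,0,0,0],[-0.04,-0.1,6.1,0,0,0],[-0.04,-0.1,6.1,0,0,0],[-0.04,-0.1,6.1,0,0,0]]]}}

```text
time: 3.18
tool_pos: [0.5849, -0.0049, 0.1212]
tcp_rot: [3.051, -0.093, 0.683]
wrist_force: [1.0, 1.1, 0.9]
width: 0.646
```

>>> {"method": "servo_tool", "body": {"plan": [[[0,0,0,0,0,0],[0,0,0,0,0,0],[0,0,0,0,0,0],[0,0,0,0,0,0],[0,0,0,0,0,0],[0,0,0,0,0,0]]], "claw": 1.5, "grip_force": 25}}

```text
time: 3.68
tool_pos: [0.5858, -0.0048, 0.1229]
tcp_rot: [3.05, -0.092, 0.687]
wrist_force: [-4.3, 0.6, 6.3]
width: 0.276
```

```bash
python3 cap.py pics/f1.png;python3 -c "
from h import *
print(bot.read_state()['width'],bot.read_state()['wrist_force'])"
```

```text
3.7333 [ 0.5858 -0.0048  0.1228]
pred top [[248.6105 282.8601]] collar [[248.9947 247.0502]] red [((np.float64(250.6), np.float64(266.9)), [224, 224, 55, 81, 3233])]
shift cm [ -0.32  -0.01 -11.7 ] turn deg [ 0.04 -0.38 -0.06] rows>= 3.0
0.2768918132920754 [-3.66524636  0.13949327  6.25365572]
```

View pics/f1.png

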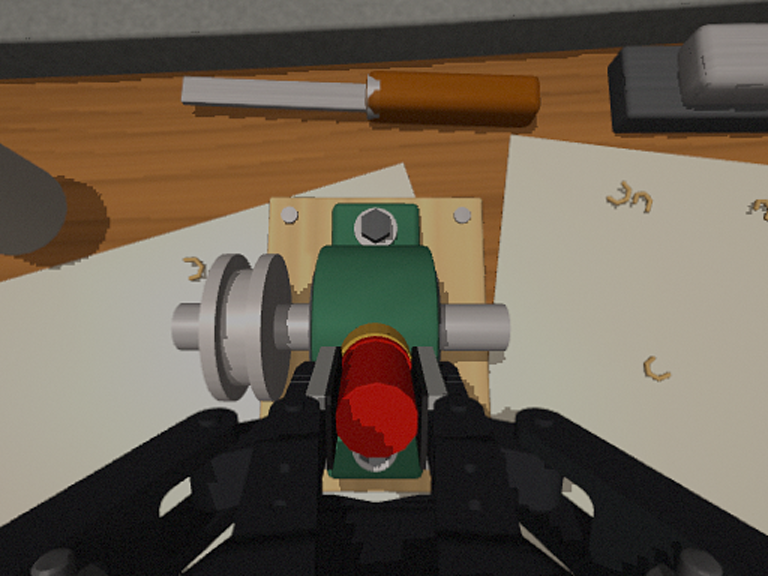

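Fingers are on the cap, with the opening at about 24 mm and a light contact on the collar. Pulling off along the axis, then over to the tin.

Run:
```python
from h import *
V=tiltR(-3.4,0)
delta([.4545,-.308,.16],V); delta([.4545,-.308,.058],V)
```

```text
shift cm [-8.59 31.06 -8.18] turn deg [  0.03 -25.38  -0.07] rows>= 8.0
shift cm [-12.96  31.05   1.04] turn deg [  0.03 -25.38  -0.07] rows>= 9.0
```

>>> {"method": "servo_tool", "body": {"plan": [[[0,0,-2.0,0,0,0],[0,0,-4.5,0,0,0],[0,0,-7.5,0,0,0],[0,0,-7.5,0,0,0],[0,0,-7.5,0,0,0]]]}}

```text
time: 4.15
tool_pos: [0.5548, -0.0029, 0.1933]
tcp_rot: [3.049, -0.092, 0.694]
wrist_force: [0.1, -1.0, -1.2]
width: 0.28
```

Run:
```python
from h import *
V=tiltR(-3.4,0)
print(bot.read_state()['width'],bot.read_state()['wrist_force'])
delta([.4545,-.308,.13],V)
W=grab("wrist");save("pics/g1.png",W.img,None,1.5)
```

```text
0.28004617024363904 [ 0.05929153 -1.04456026 -1.18620924]
shift cm [-10.1   31.06   2.18] turn deg [  0.03 -25.65  -0.06] rows>= 8.0
```

View pics/g1.png

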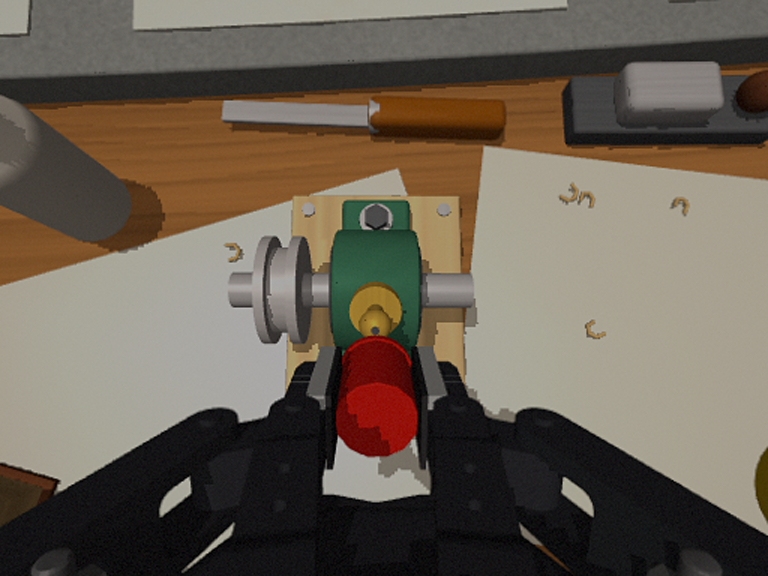

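The cap is out in the fingers at (377,400). The nipple is bare, with its ball at (375,322). On to the tin.

>>> {"method": "servo_tool", "body": {"plan": [[[-10.1,31.1,2.2,0,-25.65,0],[-10.1,31.1,2.2,0,-25.65,0],[-10.1,31.1,2.2,0,-25.65,0],[-10.1,31.1,2.2,0,-25.65,0],[-10.1,31.1,2.2,0,-25.65,0],[-10.1,31.1,2.2,0,-25.65,0],[-10.1,31.1,2.2,0,-25.65,0],[-10.1,31.1,2.2,0,-25.65,0],[-10.1,31.1,2.2,0,-25.65,0],[-10.1,31.1,2.2,0,-25.65,0],[-10.1,31.1,2.2,0,-25.65,0]]]}}

```text
time: 5.12
tool_pos: [0.4527, -0.3078, 0.1264]
tcp_rot: [-3.138, 0.097, 0.009]
wrist_force: [0.5, -0.8, -0.1]
width: 0.277
```

Run:
```python
from h import *
W=grab("wrist");save("pics/g2.png",W.img,None,1.5)
delta([.4545,-.308,.06],tiltR(-3.4,0))
S=grab("side");save("pics/g3.png",S.img,(280,90,380,165),7)
```

```text
shift cm [0.16 0.07 6.69] turn deg [-0.08  0.28 -0.06] rows>= 2.0
```

View pics/g2.png

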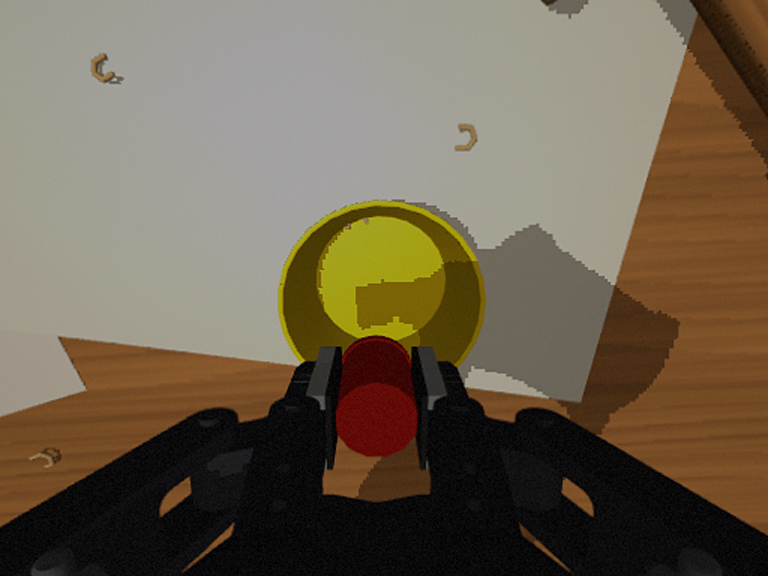

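View pics/g3.png

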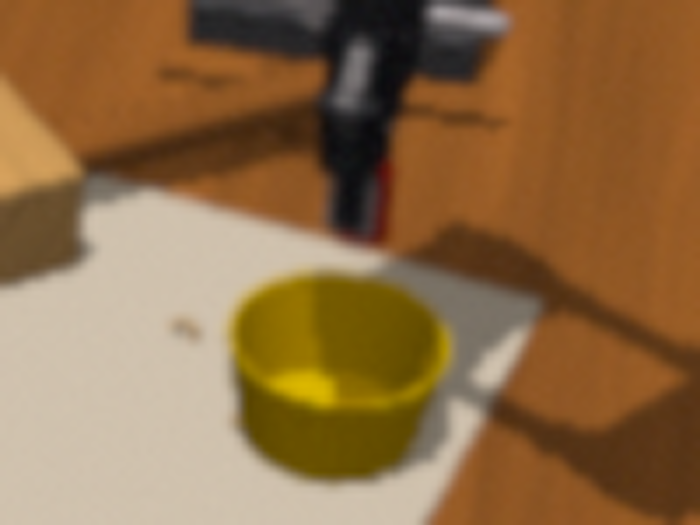

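The tin is below, with its rim centre at (382,293) in the wrist picture and the cap lined up over it. Lowering and opening.

>>> {"method": "servo_tool", "body": {"plan": [[[0.2,0.1,3.5,0,0,0],[0.2,0.1,6.7,0,0,0],[0.2,0.1,6.7,0,0,0],[0.2,0.1,6.7,0,0,0]]]}}

```text
time: 5.55
tool_pos: [0.454, -0.3056, 0.0588]
tcp_rot: [-3.136, 0.09, 0.013]
wrist_force: [-0.2, -0.2, 0.6]
width: 0.275
```

>>> {"method": "servo_tool", "body": {"plan": [[[0,0,0,0,0,0],[0,0,0,0,0,0],[0,0,0,0,0,0],[0,0,0,0,0,0],[0,0,-4,0,0,0],[0,0,-8,0,0,0],[0,0,-11,0,0,0],[0,0,-11,0,0,0]]], "claw": 4.5}}

```text
time: 6.22
tool_pos: [0.4596, -0.3096, 0.1781]
tcp_rot: [3.135, -0.09, 0.007]
wrist_force: [1.5, -0.8, 1.3]
width: 0.529
```

Run:
```python
from h import *
W=grab("wrist");save("pics/g4.png",W.img,None,1.5)
yaw=-18.5
G=np.array([.4625,.294,.065])
for y in (-18.5,): delta([.44,.288,.27],tiltR(y,0))
```

```text
shift cm [ -5.24 -59.43  -9.67] turn deg [ 0.13 -0.08 15.2 ] rows>= 15.0
```

View pics/g4.png

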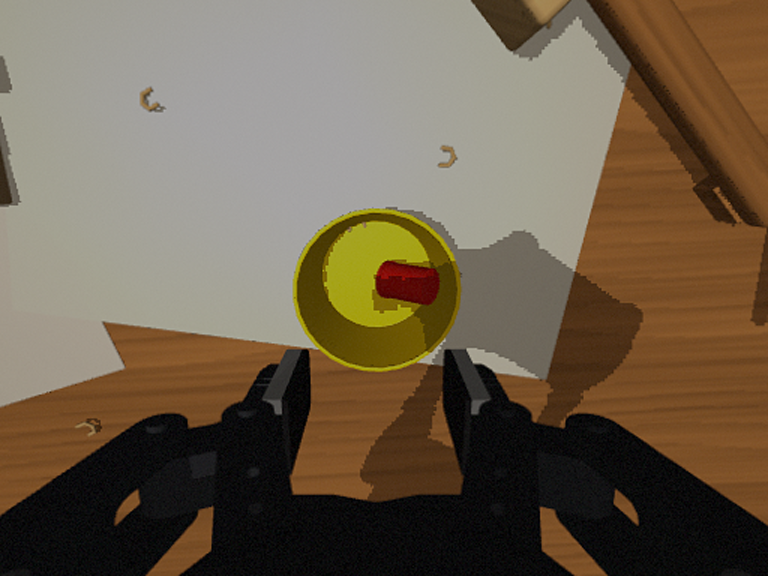

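The cap lies in the tin, red at (408,283). On to the gun.

Run:
```python
from h import *
delta([.4625,.294,.235],tiltR(-8,0))
```

```text
shift cm [ -3.03 -60.17  -6.17] turn deg [ 0.14 -0.06  4.7 ] rows>= 15.0
```

>>> {"method": "servo_tool", "body": {"plan": [[[-0.5,-3.5,-6.2,0.1,0,4.7],[-3,-60.2,-6.2,0.1,0,4.7],[-3,-60.2,-6.2,0.1,0,4.7],[-3,-60.2,-6.2,0.1,0,4.7],[-3,-60.2,-6.2,0.1,0,4.7],[-3,-60.2,-6.2,0.1,0,4.7],[-3,-60.2,-6.2,0.1,0,4.7],[-3,-60.2,-6.2,0.1,0,4.7],[-3,-60.2,-6.2,0.1,0,4.7],[-3,-60.2,-6.2,0.1,0,4.7],[-3,-60.2,-6.2,0.1,0,4.7],[-3,-60.2,-6.2,0.1,0,4.7],[-3,-60.2,-6.2,0.1,0,4.7],[-3,-60.2,-6.2,0.1,0,4.7],[-3,-60.2,-6.2,0.1,0,4.7],[-3,-60.2,-6.2,0.1,0,4.7],[-3,-60.2,-6.2,0.1,0,4.7],[-3,-60.2,-6.2,0.1,0,4.7],[-3,-60.2,-6.2,0.1,0,4.7],[-3,-60.2,-6.2,0.1,0,4.7]]], "claw": 6}}

```text
time: 7.93
tool_pos: [0.4628, 0.2927, 0.2349]
tcp_rot: [3.132, -0.222, 0.001]
wrist_force: [0.2, -0.2, 0.6]
width: 0.703
```

```bash
cat > gun.py <<'E'
import sys
from h import *
np.set_printoptions(precision=4,suppress=True)
for i in range(2): W=grab("wrist")
s=bot.read_state();print(s["time"],s["tool_pos"],R.from_rotvec(s["tcp_rot"]).as_matrix()[:,0])
print("pred top",W.proj([.462,.2945,.1373]),"flange",W.proj([.462,.294,.073]))
print(blobs(W.img,(100,120,30),(125,255,255),60)[1])
save(sys.argv[1],W.img,(120,80,380,275),3)
np.savez(sys.argv[2],img=W.img,T=pose(s))
E
python3 gun.py pics/h1.png w1.npz
```

```text
8.0333 [0.463  0.2929 0.2353] [ 0.99   -0.1413  0.0011]
pred top [[247.6833 198.4379]] flange [[248.7007 181.3159]]
[((np.float64(248.9), np.float64(185.1)), [234, 169, 31, 42, 721])]
```

View pics/h1.png

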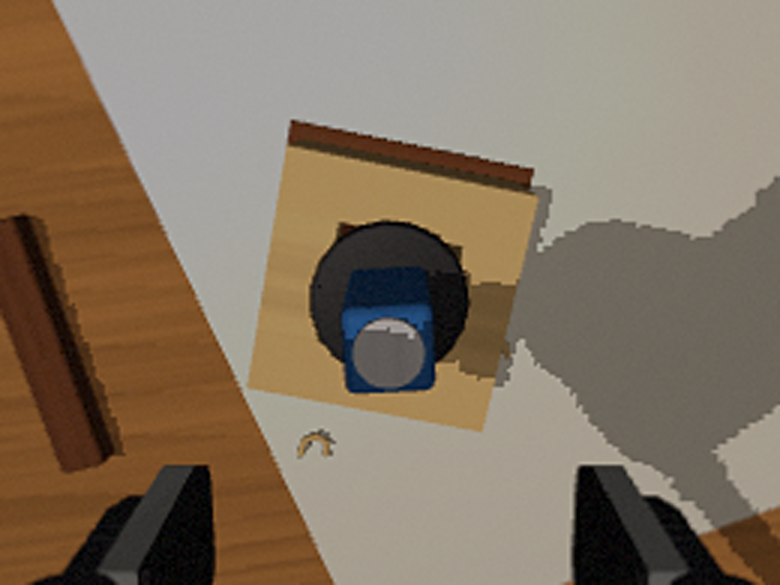

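The gun's knob is at (249,197.3) full-frame and its flange centre at (249.5,179). The handle flats are turned about -2° from the jaws. The stand is at its own yaw.

Run:
```python
from h import *
np.set_printoptions(precision=4,suppress=True)
d=viewer.read_camera("wrist");a=np.load("w1.npz");d["color"]=a["img"];W=Cam(d,a["T"])
print(W.plane((249.0,197.3),.137),W.plane((249.5,179),.073))
T=a["T"]; Rn=T[:3,:3]@R.from_euler("z",-2.2,degrees=True).as_matrix()
z=W.plane((249.0,197.3),.137); z[2]=.165
delta(z,tiltR(np.degrees(np.arctan2(Rn[1,0],Rn[0,0])),0)); print(np.degrees(np.arctan2(Rn[1,0],Rn[0,0])))
```

```text
[0.4628 0.2935 0.137 ] [0.4644 0.293  0.073 ]
shift cm [-0.04 -0.04  7.04] turn deg [ 0.04 -0.07 -2.19] rows>= 2.0
-5.920414418320126
```

>>> {"method": "servo_tool", "body": {"plan": [[[0,0,3.5,0,0,-1],[0,0,7,0,0,-2.2],[0,0,7,0,0,-2.2],[0,0,7,0,0,-2.2],[0,0,7,0,0,-2.2]]]}}

```text
time: 8.5
tool_pos: [0.4639, 0.293, 0.1668]
tcp_rot: [3.137, -0.164, 0.004]
wrist_force: [-0.0, 0.3, 0.3]
width: 0.701
```

```bash
python3 gun.py pics/h2.png w2.npz
```

```text
8.6 [0.4648 0.2938 0.1681] [ 0.9946 -0.1036  0.0047]
pred top [[248.376  231.0834]] flange [[249.6748 201.4883]]
[((np.float64(250.1), np.float64(209.2)), [230, 186, 41, 60, 1405])]
```

View pics/h2.png

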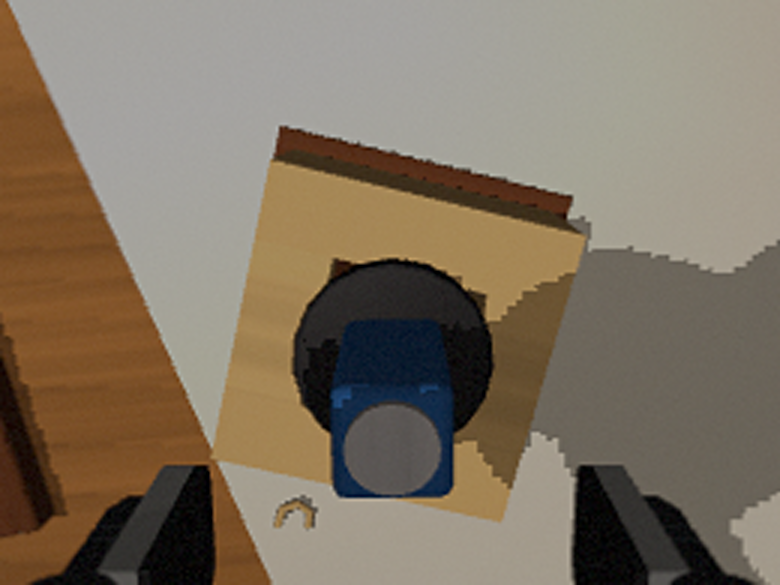

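The handle is now square to the jaws, with its knob at (250.3,229.3) full-frame.

Run:
```python
from h import *
np.set_printoptions(precision=4,suppress=True)
o=[]
for f,uv in(("w1.npz",(249.0,197.3)),("w2.npz",(250.3,229.3))):
    d=viewer.read_camera("wrist");a=np.load(f);d["color"]=a["img"];o.append((Cam(d,a["T"]),uv))
print(tri(o),o[1][0].plane((250.3,229.3),.137),o[1][0].plane((396/3-.33+120,358/3-.33+80),.073))
Rn=tiltR(np.degrees(np.arctan2(a["T"][1,0],a["T"][0,0])),0)
delta([.4637,.2935,.088],Rn)
```

```text
(array([0.4622, 0.2936, 0.1349]), [np.float64(0.007644030802341358), np.float64(0.007644030802473191)]) [0.463  0.2935 0.137 ] [0.4641 0.2924 0.073 ]
shift cm [-0.12  0.05  7.98] turn deg [-0.1  -0.26  0.02] rows>= 2.0
```

>>> {"method": "servo_tool", "body": {"plan": [[[-0.1,0.05,3.0,0,-0.26,0],[-0.1,0.05,6.0,0,-0.26,0],[-0.1,0.05,8.4,0,-0.26,0],[-0.1,0.05,8.4,0,-0.26,0],[-0.1,0.05,8.4,0,-0.26,0],[-0.1,0.05,8.4,0,-0.26,0]]]}}

```text
time: 9.2
tool_pos: [0.4653, 0.2943, 0.0858]
tcp_rot: [-3.134, 0.162, -0.004]
wrist_force: [-0.2, 0.7, -0.0]
width: 0.707
```

```bash
python3 gun.py pics/h3.png w3.npz; python3 -c "
from h import *
print(bot.read_state()['wrist_force']);save('pics/h4.png',viewer.read_camera('wrist')['color'],None,1.5)"
```

```text
9.3 [0.4658 0.2946 0.0865] [ 0.9947 -0.1032  0.0037]
pred top [[249.1789 321.3535]] flange [[251.1107 244.1592]]
[((np.float64(252.1), np.float64(266.1)), [217, 223, 71, 108, 4728])]
[0.46532822 0.24131399 0.18520943]
```

View pics/h4.png

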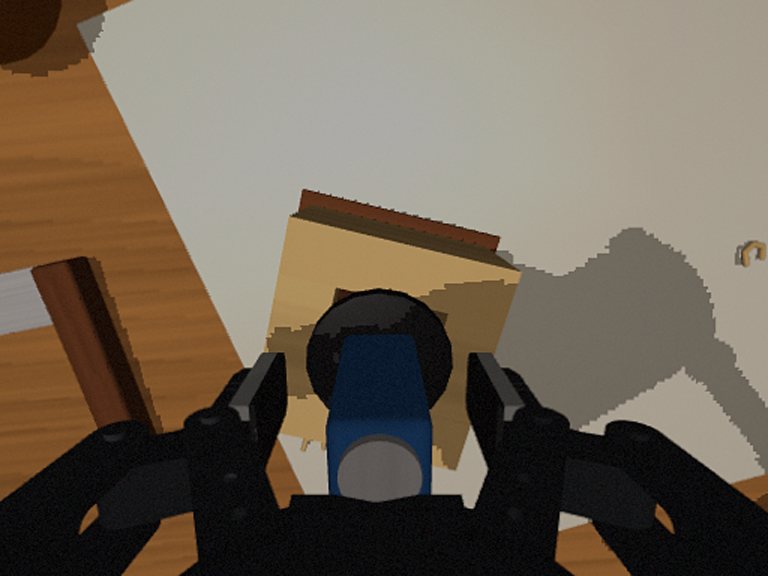

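Handle is centred between the pads. The tool sits 2–3 mm high and forward of the aim, so I'll correct and grip.

>>> {"method": "servo_tool", "body": {"plan": [[[-0.25,0,0.3,0,0,0],[-0.25,0,0.3,0,0,0],[-0.25,0,0.3,0,0,0],[-0.25,0,0.3,0,0,0]]]}}

```text
time: 9.68
tool_pos: [0.4633, 0.2949, 0.0836]
tcp_rot: [-3.133, 0.162, -0.006]
wrist_force: [0.1, 0.2, -0.1]
width: 0.702
```

```bash
python3 -c "
from h import *
viewer.read_camera('wrist');s=bot.read_state();print(s['tool_pos'],s['joint_vel'],pose(s)[:3,2])"
```

```text
[0.46317155 0.29482632 0.08347786] [-0.00140783  0.00453815  0.00121942  0.00114347  0.00064273  0.00167387] [ 0.00409483  0.00391161 -0.99998397]
```

>>> {"method": "servo_tool", "body": {"plan": [[[0,0,0,0,0,0],[0,0,0,0,0,0],[0,0,0,0,0,0],[0,0,0,0,0,0],[0,0,0,0,0,0],[0,0,0,0,0,0],[0,0,0,0,0,0],[0,0,0,0,0,0]]], "claw": 1, "grip_force": 100}}

```text
time: 10.4
tool_pos: [0.4634, 0.2948, 0.0837]
tcp_rot: [-3.133, 0.162, -0.007]
wrist_force: [-0.7, -1.3, 2.9]
width: 0.291
```

```bash
python3 -c "
from h import *
s=bot.read_state();print(s['tool_pos'],s['wrist_force'],s['torque'],s['width'],pose(s)[:3,2]);W=grab('wrist');save('pics/h5.png',W.img,None,1.5);np.savez('w4.npz',img=W.img,T=pose(s))"
```

```text
[0.46338832 0.29479544 0.08371047] [-0.69179919 -1.30797365  2.88606969] [-0.38787987  0.06788456 -0.01000923] 0.2912156530439506 [ 0.00442662  0.00387671 -0.99998269]
```

View pics/h5.png

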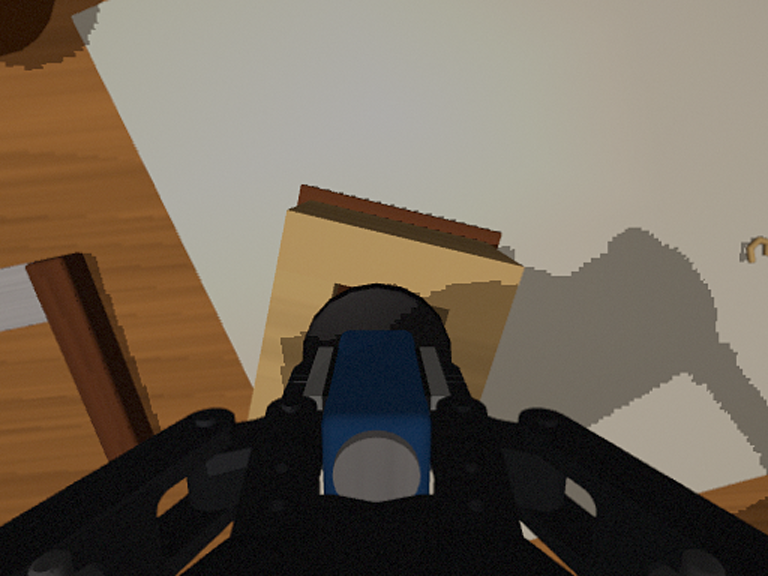

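Gripped (opening ≈ 25 mm, handle centred). Lifting straight up.

>>> {"method": "servo_tool", "body": {"plan": [[[0,0,-2,0,0,0],[0,0,-4,0,0,0],[0,0,-7,0,0,0],[0,0,-10,0,0,0],[0,0,-13,0,0,0],[0,0,-16,0,0,0],[0,0,-16,0,0,0],[0,0,-16,0,0,0]]]}}

```text
time: 11.12
tool_pos: [0.4634, 0.2947, 0.2446]
tcp_rot: [-3.131, 0.162, -0.01]
wrist_force: [-0.0, -0.7, -4.9]
width: 0.292
```

Run:
```python
from h import *
s=bot.read_state();print(s['tool_pos'],s['wrist_force'],s['torque'],s['width'],pose(s)[:3,2])
W=grab('wrist');save('pics/i1.png',W.img,None,1.5)
S=grab("side");s=bot.read_state();T=pose(s);p=[T[:3,3]+T[:3,2]*d for d in(.0187,.0737)];print(S.proj(p))
save('pics/i2.png',S.img,(240,190,340,290),6)
Tc=grab("top");print(Tc.proj(p));save('pics/i3.png',Tc.img,(100,190,200,290),6)
```

```text
[0.46335949 0.29474826 0.24460094] [-0.0132618  -0.68496183 -4.86321884] [ 0.00394229  0.02937985 -0.05924301] 0.291994934758305 [ 0.00693834  0.00571907 -0.99995958]
[[288.87717716 247.98620557]
 [287.68161169 264.11583393]]
[[139.5196574  240.5533005 ]
 [144.37376364 242.66313771]]
```

View pics/i1.png

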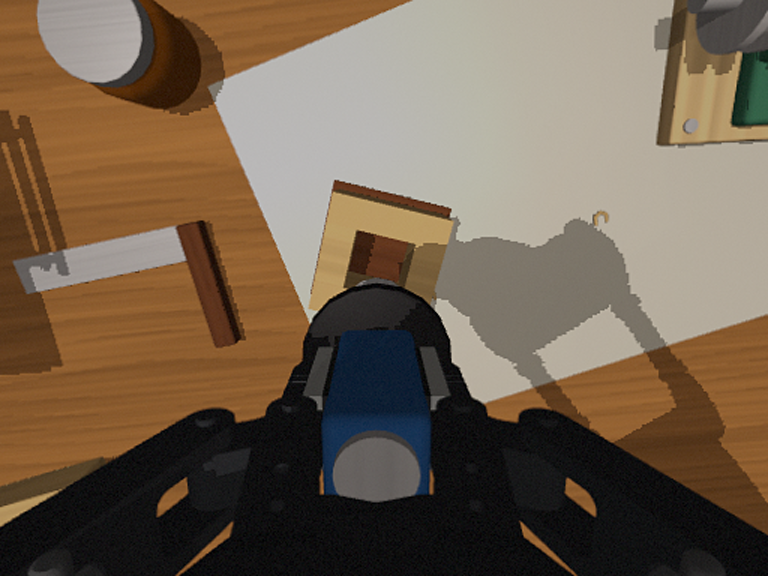

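View pics/i2.png

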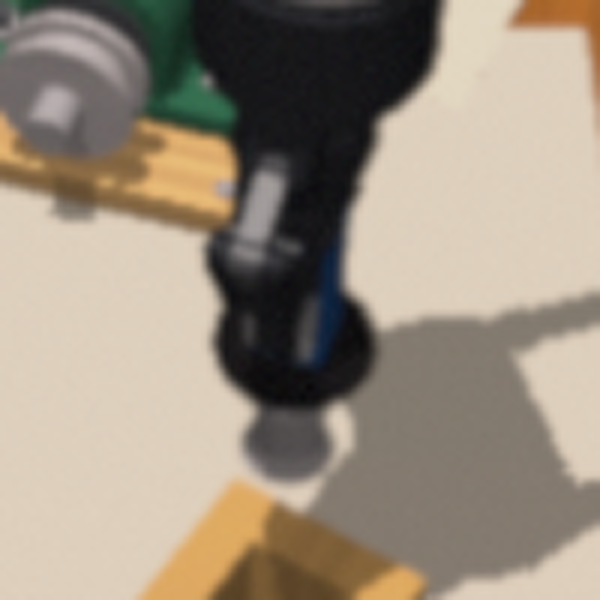

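The gun is clear of the well. Its coupler at side-crop (288,448) matches the predicted mouth at (286,445). Next I'll measure the bare nipple from the side and top views.

Run:
```python
from h import *
np.set_printoptions(precision=4,suppress=True)
Rm=tiltR(-3.4);ax=-Rm[:,2];N=np.array([.6068,-.0047,0])+R.from_euler("z",-3.4,degrees=True).apply([-.02,-.0012,.113])
T=np.eye(4);T[:3,:3]=R.from_rotvec([3.049,-.092,.694]).as_matrix();T[:3,3]=[.5548,-.0029,.1933]
W=Cam(viewer.read_camera("wrist"),T)
print("N",N,"head",N+.022*ax,"g1 pred head,top,collar",1.5*W.proj([N+.022*ax,N+.03*ax,N]))
im=cv2.imread("pics/g1.png");cv2.imwrite("pics/j1.png",cv2.resize(im[260:350,320:430],None,fx=6,fy=6,interpolation=cv2.INTER_NEAREST))
S=grab("side");Tc=grab("top")
print(S.proj([N+.022*ax,N+.03*ax,N]),Tc.proj([N+.022*ax,N+.03*ax,N]))
save("pics/j2.png",S.img,(240,160,300,220),10);save("pics/j3.png",Tc.img,(225,175,275,225),10)
```

```text
N [ 0.5868 -0.0047  0.113 ] head [ 0.5775 -0.0042  0.1329] g1 pred head,top,collar [[374.222  325.5137]
 [374.1592 331.0882]
 [374.3735 312.0507]]
[[268.3551 175.1034]
 [269.6032 173.357 ]
 [264.982  179.8233]] [[249.3953 200.3185]
 [249.3333 200.9776]
 [249.5618 198.5452]]
```

View pics/j1.png

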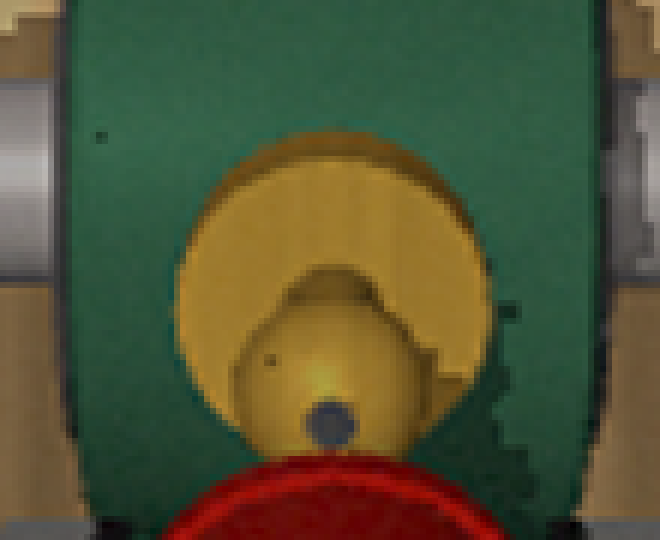

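View pics/j2.png

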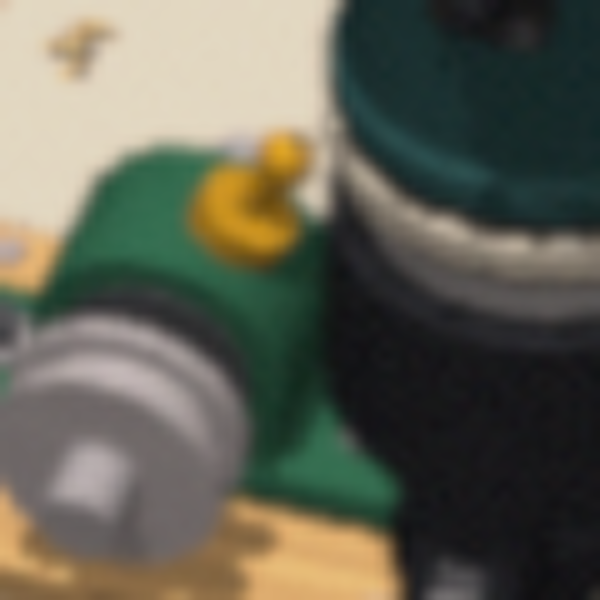

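View pics/j3.png

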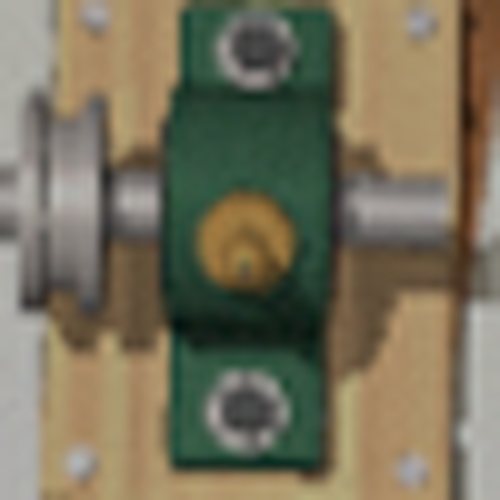

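The bare nipple appears where predicted in all three views, within about 0.5 mm: side ball (268,175), wrist ball (375,324). Moving to the pre-approach pose on its axis.

```bash
cat > nip.py <<'E'
from h import *
np.set_printoptions(precision=4,suppress=True)
Rm=tiltR(-3.4);ax=-Rm[:,2];H=np.array([.5779,-.0046,.1331])
def rep(d):
    s=bot.read_state();T=pose(s);v=T[:3,3]-H
    print("t",round(s["time"],2),"tcp above head along axis mm",round(v@ax*1e3,2),"lateral toolx,y mm",np.round(Rm[:,:2].T@v*1e3,2),"axis err deg",np.round(np.degrees(Rm[:,:2].T@T[:3,2]),2),"F axis",round(s["wrist_force"]@ax,2),"F lat",np.round(Rm[:,:2].T@s["wrist_force"],1),"w",round(s["width"],3))
    delta(H+d*ax,Rm,s)
E
python3 -c "
from nip import *
rep(.124)"
```

```text
t 11.42 tcp above head along axis mm 154.41 lateral toolx,y mm [ -75.82 -290.64] axis err deg [-24.2   -0.09] F axis -3.67 F lat [-1.8  0.1] w 0.295
shift cm [ 9.43 28.68 -0.49] turn deg [ 0.45 24.98 -2.5 ] rows>= 8.0
```

>>> {"method": "servo_tool", "body": {"plan": [[[9.4,28.7,-0.5,0.45,25.0,-2.5],[9.4,28.7,-0.5,0.45,25.0,-2.5],[9.4,28.7,-0.5,0.45,25.0,-2.5],[9.4,28.7,-0.5,0.45,25.0,-2.5],[9.4,28.7,-0.5,0.45,25.0,-2.5],[9.4,28.7,-0.5,0.45,25.0,-2.5],[9.4,28.7,-0.5,0.45,25.0,-2.5],[9.4,28.7,-0.5,0.45,25.0,-2.5],[9.4,28.7,-0.5,0.45,25.0,-2.5],[9.4,28.7,-0.5,0.45,25.0,-2.5],[9.4,28.7,-0.5,0.45,25.0,-2.5],[9.4,28.7,-0.5,0.45,25.0,-2.5]]]}}

```text
time: 12.42
tool_pos: [0.5247, -0.0003, 0.2446]
tcp_rot: [3.055, -0.088, 0.675]
wrist_force: [1.3, 0.3, -4.4]
width: 0.289
```

Run:
```python
from nip import *
W=grab("wrist");W=grab("wrist");rep(.085)
save("pics/k1.png",W.img,None,1.5)
S=grab("side");T=pose(bot.read_state());print(S.proj([T[:3,3]+.0737*T[:3,2],H]));save("pics/k2.png",S.img,(220,120,310,205),7)
Tc=grab("top");print(Tc.proj([T[:3,3]+.0737*T[:3,2],H]));save("pics/k3.png",Tc.img,(210,160,300,240),7)
```

```text
t 12.52 tcp above head along axis mm 123.92 lateral toolx,y mm [-0.78 -1.29] axis err deg [-0.03 -0.07] F axis -4.18 F lat [-2.   0.5] w 0.292
shift cm [0.08 0.13 3.89] turn deg [-0.07  0.03  0.13] rows>= 1.0
[[276.351  164.0875]
 [268.244  174.9243]]
[[248.6798 204.6391]
 [249.5402 200.1618]]
```

View pics/k1.png

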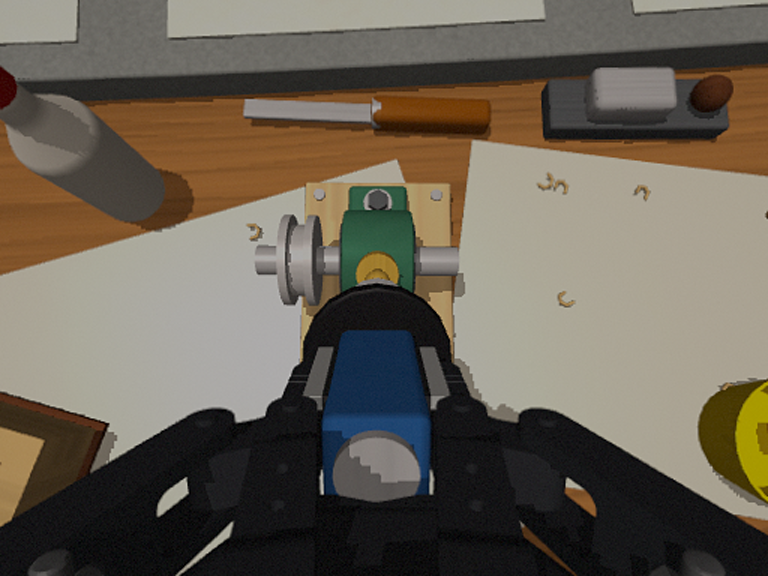

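View pics/k2.png

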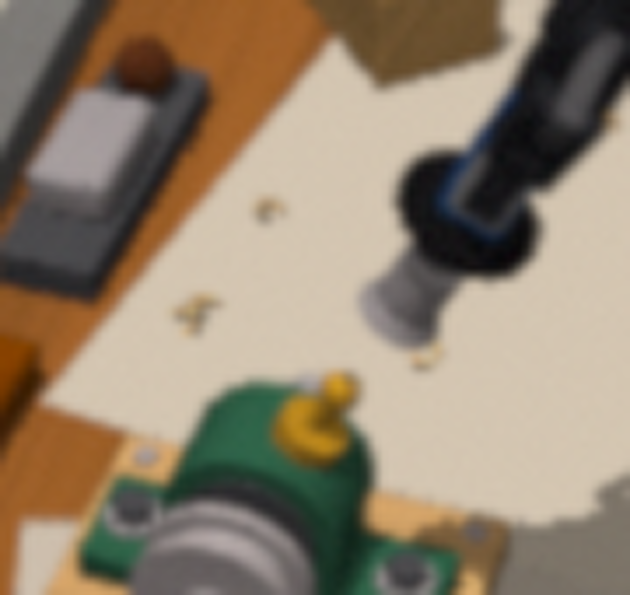

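The coupler is in line with the ball: wrist columns 377 and 376, and side-crop mouth at (398,318) against a predicted (397,312). Approaching.

>>> {"method": "servo_tool", "body": {"plan": [[[0.08,0.13,2.0,0,0,0],[0.08,0.13,3.5,0,0,0],[0.08,0.13,3.9,0,0,0],[0.08,0.13,3.9,0,0,0],[0.08,0.13,3.9,0,0,0],[0.08,0.13,3.9,0,0,0]]]}}

```text
time: 13.12
tool_pos: [0.5427, -0.0025, 0.2114]
tcp_rot: [3.053, -0.086, 0.679]
wrist_force: [-0.1, 1.0, -3.3]
width: 0.289
```

Run:
```python
from nip import *
W=grab("wrist");rep(.070)
save("pics/l1.png",W.img,(180,150,320,260),5)
S=grab("side");T=pose(bot.read_state());print(S.proj([T[:3,3]+.0737*T[:3,2],H]));save("pics/l2.png",S.img,(235,140,305,205),9)
```

```text
t 13.17 tcp above head along axis mm 86.07 lateral toolx,y mm [1.37 0.04] axis err deg [ 0.11 -0.06] F axis -4.0 F lat [-2.1  0.1] w 0.291
shift cm [-0.14 -0.    1.61] turn deg [-0.06 -0.11  0.14] rows>= 1.0
[[269.6782 171.917 ]
 [268.244  174.9243]]
```

View pics/l1.png

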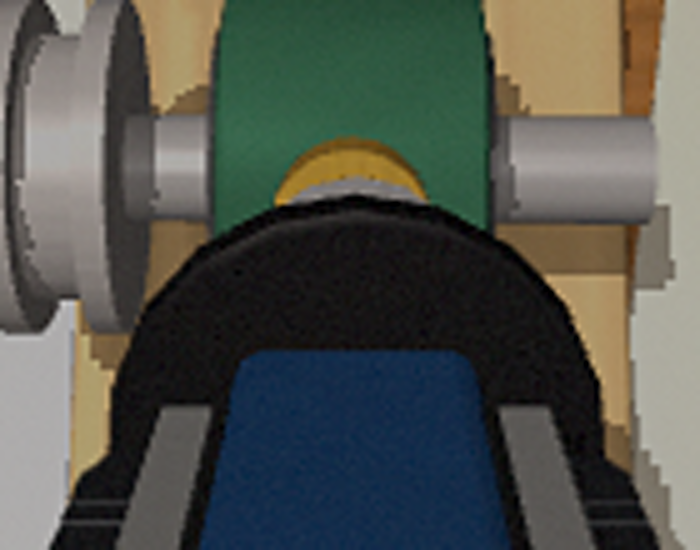

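View pics/l2.png

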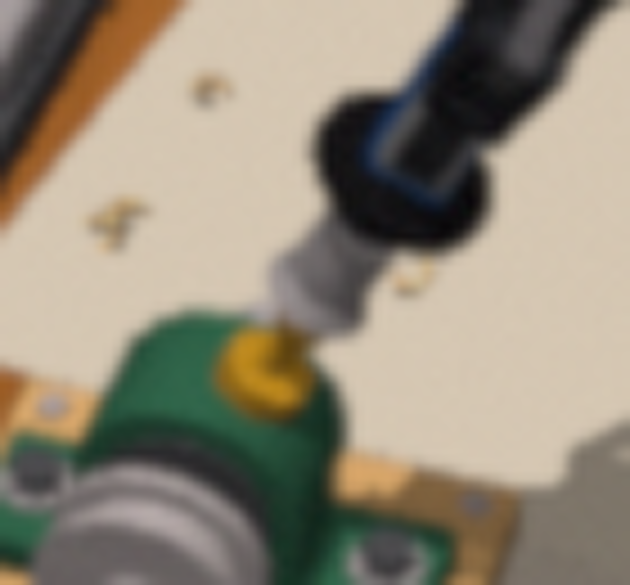

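The ball's top is entering the funnel centrally. Pushing on slowly with the lateral correction.

>>> {"method": "servo_tool", "body": {"plan": [[[-0.14,0,0.6,0,-0.1,0],[-0.14,0,1.1,0,-0.1,0],[-0.14,0,1.6,0,-0.1,0],[-0.14,0,1.6,0,-0.1,0],[-0.14,0,1.6,0,-0.1,0]]]}}

```text
time: 13.63
tool_pos: [0.5483, -0.0028, 0.1961]
tcp_rot: [3.054, -0.087, 0.676]
wrist_force: [-0.3, -0.1, -3.2]
width: 0.291
```

```bash
python3 -c "
from nip import *
rep(.070);W=grab('wrist');rep(.0562)"
```

```text
t 13.63 tcp above head along axis mm 69.66 lateral toolx,y mm [-0.26 -0.02] axis err deg [-0.03 -0.07] F axis -2.75 F lat [-1.6  0.1] w 0.291
shift cm [ 0.03  0.   -0.03] turn deg [-0.07  0.03  0.12] rows>= 1.0
t 13.68 tcp above head along axis mm 69.81 lateral toolx,y mm [-0.26  0.05] axis err deg [-0.03 -0.06] F axis -3.24 F lat [-1.5 -0.4] w 0.292
shift cm [ 0.03 -0.    1.36] turn deg [-0.06  0.03  0.13] rows>= 1.0
```

>>> {"method": "servo_tool", "body": {"plan": [[[0,0,0.4,0,0,0],[0,0,0.8,0,0,0],[0,0,1.1,0,0,0],[0,0,1.3,0,0,0],[0,0,1.4,0,0,0],[0,0,1.4,0,0,0]]]}}

```text
time: 14.18
tool_pos: [0.5543, -0.0031, 0.1834]
tcp_rot: [3.054, -0.087, 0.676]
wrist_force: [0.8, 1.9, -3.8]
width: 0.29
```

Run:
```python
from nip import *
rep(.0562);W=grab('wrist');rep(.0492)
S=grab("side");save("pics/m2.png",S.img,(235,140,305,205),9)
```

```text
t 14.18 tcp above head along axis mm 55.6 lateral toolx,y mm [-0.2  -0.09] axis err deg [-0.04 -0.07] F axis -3.74 F lat [-1. -2.] w 0.29
shift cm [ 0.02  0.01 -0.06] turn deg [-0.07  0.04  0.13] rows>= 1.0
t 14.23 tcp above head along axis mm 55.64 lateral toolx,y mm [-0.24 -0.03] axis err deg [-0.03 -0.07] F axis -4.21 F lat [-1.7 -2.8] w 0.29
shift cm [0.02 0.   0.64] turn deg [-0.07  0.03  0.13] rows>= 1.0
```

View pics/m2.png

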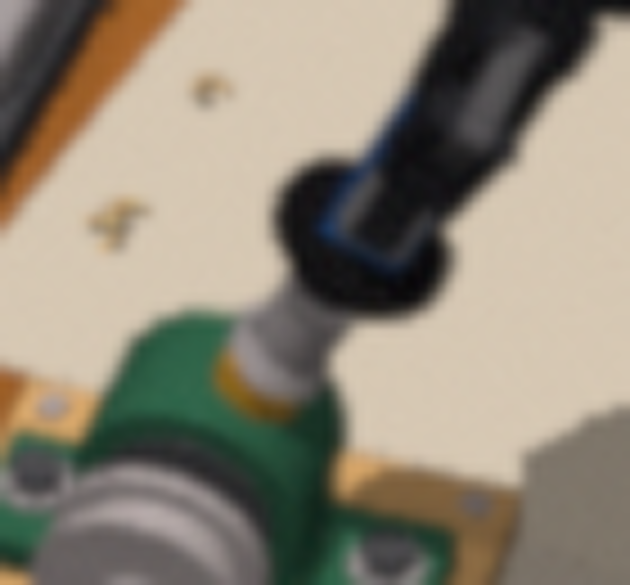

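The coupler now covers the ball and sits just above the collar. The spring has not been loaded yet. Pushing on in small steps.

>>> {"method": "servo_tool", "body": {"plan": [[[0,0,0.2,0,0,0],[0,0,0.3,0,0,0],[0,0,0.3,0,0,0],[0,0,0.3,0,0,0]]]}}

```text
time: 14.62
tool_pos: [0.5554, -0.0032, 0.1817]
tcp_rot: [3.054, -0.087, 0.676]
wrist_force: [-7.0, 2.4, 5.1]
width: 0.287
```

```bash
python3 -c "
from nip import *
rep(.0492)"
```

```text
t 14.62 tcp above head along axis mm 53.56 lateral toolx,y mm [ 0.06 -0.03] axis err deg [-0.03 -0.07] F axis 7.64 F lat [-4.3 -2. ] w 0.287
shift cm [-0.01  0.    0.44] turn deg [-0.07  0.03  0.13] rows>= 1.0
```

>>> {"method": "servo_tool", "body": {"plan": [[[0,0,0.2,0,0,0],[0,0,0.3,0,0,0],[0,0,0.3,0,0,0],[0,0,0.3,0,0,0]]]}}

```text
time: 14.95
tool_pos: [0.5563, -0.0033, 0.1798]
tcp_rot: [3.054, -0.087, 0.675]
wrist_force: [-8.4, 3.3, 5.7]
width: 0.292
```

```bash
python3 -c "
from nip import *
rep(.0492)"
```

```text
t 14.95 tcp above head along axis mm 51.49 lateral toolx,y mm [ 0.1  -0.01] axis err deg [-0.06 -0.06] F axis 8.77 F lat [-5.4 -2.8] w 0.292
shift cm [-0.01  0.    0.23] turn deg [-0.06  0.06  0.13] rows>= 1.0
```

>>> {"method": "servo_tool", "body": {"plan": [[[0,0,0.2,0,0,0],[0,0,0.3,0,0,0],[0,0,0.3,0,0,0],[0,0,0.3,0,0,0],[0,0,0.3,0,0,0],[0,0,0.3,0,0,0]]]}}

```text
time: 15.45
tool_pos: [0.5571, -0.0034, 0.1781]
tcp_rot: [3.054, -0.087, 0.675]
wrist_force: [-8.2, 3.2, 6.0]
width: 0.294
```

Run:
```python
from nip import *
for i in range(5): rep(.0492);W=grab('wrist')
save("pics/n1.png",W.img,None,1.5)
S=grab("side");save("pics/n2.png",S.img,(235,140,305,205),9)
```

```text
t 15.45 tcp above head along axis mm 49.58 lateral toolx,y mm [ 0.18 -0.01] axis err deg [-0.09 -0.06] F axis 9.01 F lat [-5.  -2.7] w 0.294
shift cm [-0.02  0.    0.04] turn deg [-0.06  0.09  0.14] rows>= 1.0
t 15.5 tcp above head along axis mm 49.56 lateral toolx,y mm [ 0.15 -0.04] axis err deg [-0.09 -0.06] F axis 8.38 F lat [-5.7 -2.7] w 0.293
shift cm [-0.01  0.    0.04] turn deg [-0.06  0.09  0.13] rows>= 1.0
t 15.55 tcp above head along axis mm 49.58 lateral toolx,y mm [ 0.15 -0.04] axis err deg [-0.09 -0.06] F axis 9.75 F lat [-4.7 -2.2] w 0.29
shift cm [-0.02  0.    0.04] turn deg [-0.06  0.09  0.14] rows>= 1.0
t 15.6 tcp above head along axis mm 49.58 lateral toolx,y mm [ 0.15 -0.04] axis err deg [-0.09 -0.06] F axis 8.88 F lat [-5.7 -2.8] w 0.29
shift cm [-0.02  0.    0.04] turn deg [-0.06  0.09  0.14] rows>= 1.0
t 15.65 tcp above head along axis mm 49.59 lateral toolx,y mm [ 0.15 -0.04] axis err deg [-0.09 -0.06] F axis 9.89 F lat [-4.5 -2.7] w 0.29
shift cm [-0.02  0.    0.04] turn deg [-0.06  0.09  0.14] rows>= 1.0
```

View pics/n1.png

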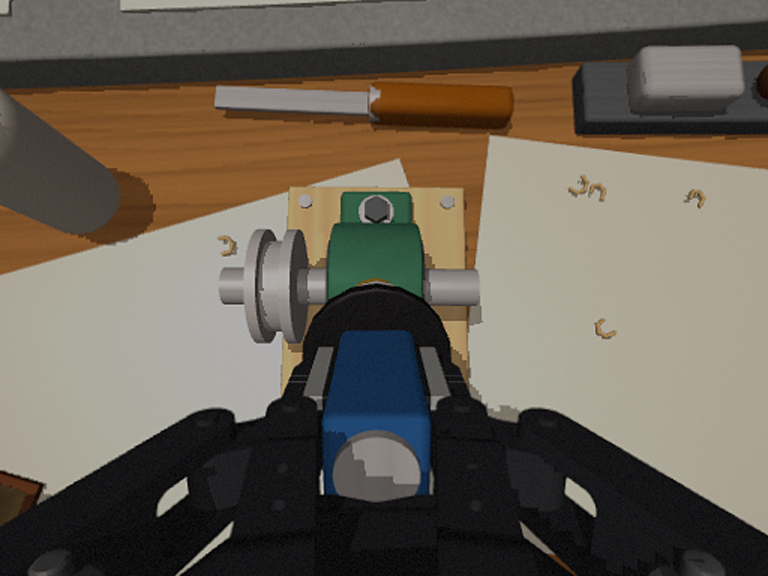

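View pics/n2.png

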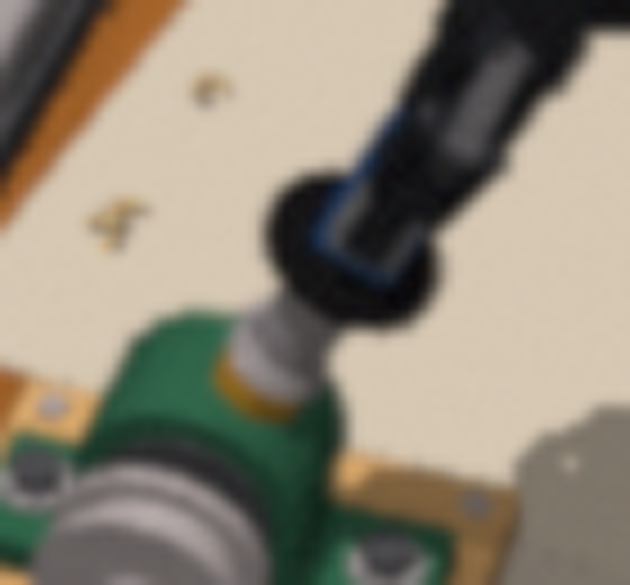

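The flange has moved about 6 mm closer to a stationary coupler. The axial force is about 12.5 N above free weight, which is half stroke, and the grip has not slipped. Last I'll check the tin and whether the pose is steady, then hand in.

Run:
```python
from nip import *
T=grab("top");print(blobs(T.img,(0,190,90),(6,255,255),8)[1]);rep(.0492)
save("pics/o1.png",T.img,None,1.5)
```

```text
[((np.float64(171.6), np.float64(157.0)), [168, 155, 8, 5, 12]), ((np.float64(356.0), np.float64(242.8)), [350, 240, 13, 7, 66])]
t 15.8 tcp above head along axis mm 49.59 lateral toolx,y mm [ 0.16 -0.02] axis err deg [-0.09 -0.06] F axis 9.18 F lat [-4.7 -1.3] w 0.293
shift cm [-0.02  0.    0.04] turn deg [-0.06  0.09  0.14] rows>= 1.0
```

View pics/o1.png

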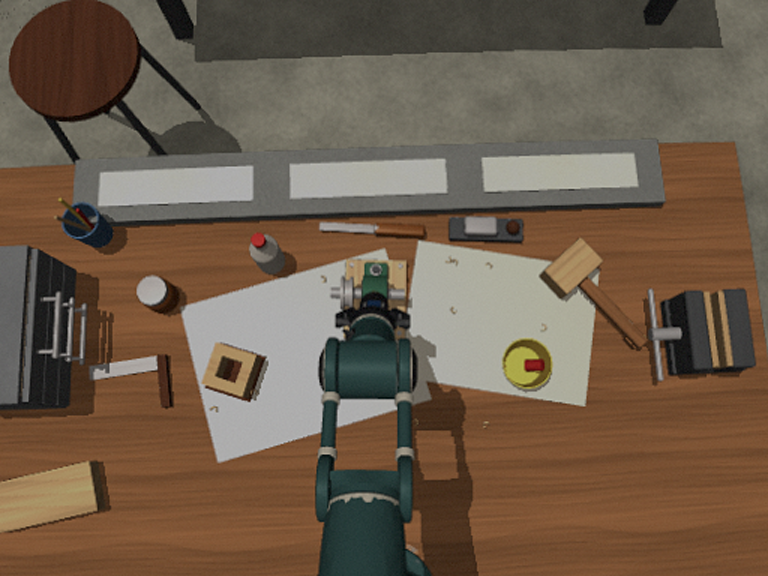

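The top view shows the cap in the tin at (534,365), an empty stand, and the other things where they were.

```bash
python3 -c "
from workcell import finish_job
print(finish_job())"
```

```text
the job is handed in; nothing more can be done
None
```

I pulled the red cap off along the nipple's axis and dropped it in the yellow tin. Then I lifted the gun from its stand, pressed its coupler onto the nipple, and handed in at about 16 s still gripping it and holding it pushed in.

- **Spring:** the push is about 12.5 N above the gun's free weight, which is about 7 mm of the 14 mm stroke. The measured poses give about 6.6 mm, and the side view about 6 mm of travel after the coupler stopped moving.
- **Alignment:** the tool is within 0.2 mm and 0.1° of the nipple's axis as measured. A side force of about 5 N remains at the wrist.
- **Snap:** I did not catch it as a separate force peak. I take the coupler as home because it sat just above the collar with almost no force, and the spring force only began when I pushed further.
- **Cap and grip:** the last top view shows the cap in the tin and the other things where they were. The handle has not slipped in the fingers, and the pose was steady at hand-in.
- **Disagreement:** closing on the cap pushed it lightly against the collar with about 7 N, and the fingers were about 2–3 mm higher than I had aimed. Nothing came of it.

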